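Lower the stirrer head by its ratchet wheel

ROBOT

A 6-joint arm with a two-finger parallel gripper is mounted at the origin on the work surface. World frame = base frame: x ahead of the robot, y to its left, z up, the work surface at z = 0. Lengths are in m, angles in rad, forces in N, time in s.
With the tool pointing down it reaches from about 0.225 to 0.875 m from the base axis. Payload 3.4 kg.
Tool frame: the origin (TCP) lies at the very end of the fingers, on their centre line; the grasp point (between the pads) lies 19 mm behind it; z points along the fingers, y is the direction in which the jaws open and shut (so a half turn about z gives the same grasp; the last joint's range is limited). The gripper opens to 85 mm and grips with 20 to 120 N. Pads are 22 mm wide; open, the fingers measure 114 mm over their backs; the gripper's body (76 mm by 85 mm) begins 54 mm behind the grasp point. The pads swing forward as they close: fully open they stand 13 mm farther back than shut.
Start: joints at [1.048, 0.276, 1.505, -0, 1.361, -0.121], TCP at [0.225, 0.529, 0.231] pointing down, gripper open.
Joint ranges: [-2.89, 2.89], [-0.75, 2.08], [0.22, 2.7], [-1.18, 4.32], [0.11, 2.71], [-2.7, 2.7]. Speed limits (rad/s): [2.57, 2.57, 3.14, 3.14, 3.14, 3.14].

INTERFACE

Orientations are given as a unit quaternion [w, x, y, z].
In Python, from rig import manip, viewer, job gives the robot as it stands.
- The arm moves only by the shell command python3 -m crank 'ROWS' [OPENING] [FORCE]. ROWS is JSON, a list of rows, each a list of 6 numbers: the shift along the tool's x, y, z in m, then the turn, a rotation vector about the tool's x, y, z in degrees. In form: [[dx, dy, dz, rx, ry, rz], ...]. A call has 1 to 20 rows; each row is the pose to reach, as a shift and turn from the pose measured when the call began, along the tool's axes at that moment; what a row does not reach only later rows make up. A row lasts 1/8 s, in which the tool goes at most 62.5 mm and 10.7 degrees, less where a joint would pass 70% of its speed; a pose out of reach is approached as far as the arm can. A call with a gripper value outside its range is refused whole. OPENING is the opening, from 0 (shut) to 1 (fully open), set as the call begins (- or left out, the last holds). The fingers move at their own pace and stop on an object; FORCE is the grip in N (left out, the last holds). Time passes only in rows, so rows that repeat a pose let the fingers close. It gives the time, the measured TCP pose, the force and the opening at its end, in the units of the state.
- manip.get_state(): the state, without advancing time (a new reading comes with each control period).
- viewer.get_image(name): name is "scene" or "top"; returns a dict with "frame" (400x640x3 uint8, blue, green, red), "range_z" (400x640 float32, m along the optical axis (not along the pixel's ray), 0 where there is no reading), "intrinsics" (3x3 intrinsics, pixels), "world_from_camera" (4x4, takes a point from camera to world coordinates). Camera axes: x right, y up, looking along -z (the intrinsics and any distortion apply to the point x, -y, -z); pixel columns grow to the right and rows downward; lengths in m; the calibration is good to about 2 mm. A picture is of the moment at which its call begins.
- job.sign_off(): hands the job in, once; it reports no verdict.
The state is a dict: "clock": time; "qpos": joint angles; "qd": joint speeds; "effort": joint torques, N m; "position": TCP position; "ee_rot": TCP orientation; "contact_force": force on the tool from outside, world axes, zero at the start; "moment": the same for the moment, N m; "width": finger opening in m.
Only numpy, scipy, OpenCV 4.12 (cv2) and the standard library are available. Lean on these libraries where they do the work, as an engineer would, in place of code of your own. Each camera call takes 0.05 s, during which the arm holds its last target. There are 200 camera calls.

TASK

Lower the stirrer onto its beaker with the cranked ratchet wheel: throw the holding pawl clear of the teeth, turn the wheel backwards until the grey splash lid sits on the beaker's rim and presses on it with about 12 N, then throw the pawl back into the teeth and let go. Do not squeeze the glass hard, do not force the wheel against the pawl, do not push the head or lid by hand, and leave the bottle, the jar and the small glass cup alone.

Things in the scene. Friction and masses are not known exactly. Their poses are not given: they have to be found in the camera images.
- stand: Fixed stirrer stand, white base plate 220 x 270 x 20 mm. Origin on the bench straight below the middle of the ratchet wheel; z up, y along the axle towards the column and beaker, x level across the axle. Along y: crank handle (-75 mm), wheel (0), bracket (22 to 36 mm, 180 mm high), column (y 150, x 43, 440 mm high), stirrer motor over the beaker (y 290, x 43).
- axle (a point): Point on the wheel's axis, 130 mm above the bench, 75 mm to the stand's -y of the wheel's middle, i.e. level with the middle of the crank handle. The steel wheel is 102 mm over its 16 saw teeth and 16 mm thick.
- handle (a point): Middle of the black crank handle: round bar 18 mm thick, 100 mm long, parallel to the axle (stand y), 75 mm from the axis, free end to -y. It can be pinched from above across its thickness. It begins leaning to the stand's -x and swings up, over the top and down to +x as the wheel turns backwards.
- wheel (a joint): Turn of the wheel, rad; larger = backwards = stirrer down (30 mm per rad). Handle is at (wheel - 0.9) rad from upright, positive to stand +x. Stiff bearing: stays where left; turning back takes 4 to 8 N at the handle until the lid touches. Starts at 0 to 0.25; lid touches at about 1.05 to 1.6 (beaker height varies); end stop 1.95. With the pawl in, it catches within 0.4 rad.
- pawl_pivot (a point): Pivot of the pawl, level (along the axle) with the middle of its cross bar; 48 mm to the stand's +x of the axle, 184 mm above the bench; its axis is parallel to the axle.
- pawl_bar (a point): Middle of the pawl's weighted steel cross bar, 13 mm thick, 50 mm long along stand y, 50 mm from the pivot on a thin stalk, 229 mm above the bench. Pawl in: it leans to -x of the pivot. Pushed level to +x (under 1 N) it passes over the top (6 mm higher), lifting the nose, and falls to its far stop and stays. Pushed back to -x over the top, the nose drops into the teeth.
- pawl (a joint): Swing of the pawl, rad: 0 = nose at the root of the teeth, up to about 0.25 = nose on a tooth's slope, over 0.75 = thrown clear, 0.95 = far stop. The bar's stalk is at (pawl - 0.45) rad from upright, positive to the stand's +x.
- lid: Grey plastic splash lid, 104 mm disc 6 mm thick on a short stiff spring under the stirrer motor; origin at the middle of its underside. It hangs at the same height as the head's origin and is pushed up against the spring by 1 mm per 10 N once it sits on the beaker's rim (glass, 86 mm across). At the crank handle, 10 N on the lid is felt as 4 N more than before it touched.
- head: Moving stirrer head: black motor 66 mm thick, arm, slide block, brass rack. Origin on the column's axis at the height of the hanging lid's underside; goes straight down as the wheel turns backwards. Not to be pushed directly.
- bottle: Bystander: white plastic bottle with blue cap, 60 mm thick, 130 mm high; origin at the middle of its underside.
- jar: Bystander: white plastic jar with blue cap, 56 mm thick, 75 mm high; origin at the middle of its underside.
- cup: Bystander: glass cup, 64 mm across, 80 mm high; origin at the middle of its underside.

How it is judged:
By the outcome, as a careful person would: the job done as asked, in the order asked, and still so for the second after the job is handed in, with the robot touching nothing.
It also fails if it takes over 72 s, if anything falls off the work surface, if the arm or the gripper's body presses on something with over 40 N, if the wrist force passes 120 N, or if a joint passes its speed limit or range.

## Working session

There is one attempt and no reset: what is moved stays moved. The work goes in short steps, Python scripts to look and compute and a shell command to move; the robot and the scene stay as the last step left them, time stands still between calls to the robot, and variables do not carry over. Pictures are saved under pics/ and viewed, about 8 in all and at most 12, crops included, and the job is handed in when it is done.

```bash
ls; mkdir -p pics
cat > h.py <<'E'
import numpy as np, cv2
from rig import manip, viewer, job
def snap(n,f):
    d=viewer.get_image(n); cv2.imwrite(f'pics/{f}.png',d['frame']); np.savez(f'pics/{f}.npz',**{k:d[k] for k in('frame','range_z','intrinsics','world_from_camera')}); return d
def world(d,u,v,z=None):
    K=d['intrinsics'];T=d['world_from_camera']
    r=d['range_z'][int(v),int(u)] if z is None else z
    p=np.array([(u-K[0,2])/K[0,0]*r,-(v-K[1,2])/K[1,1]*r,-r,1]); return (T@p)[:3]
def proj(d,P):
    K=d['intrinsics'];T=d['world_from_camera']
    c=np.linalg.inv(T)@np.append(P,1); return K[0,0]*c[0]/-c[2]+K[0,2],K[1,2]-K[1,1]*c[1]/-c[2]
E
python3 - <<'E'
from h import *
s=manip.get_state();print(s)
for n in('scene','top'):
    d=snap(n,n+'0');print(n,d['intrinsics'],d['world_from_camera'].round(3))
E
```

```text
pics
{'clock': 0.0, 'qpos': array([ 1.04800473e+00,  2.76586893e-01,  1.50614629e+00, -2.39274836e-05,
        1.36067822e+00, -1.20975594e-01]), 'qd': array([ 0.00148861,  0.00122471, -0.00078713,  0.00051979,  0.00095262,
        0.00078085]), 'effort': array([-1.36408216e-03, -4.16770434e+01, -2.45809078e+01, -4.38929574e-04,
        1.11592459e-02, -4.38931792e-06]), 'position': array([0.22461067, 0.52874061, 0.23043908]), 'ee_rot': array([-2.76586674e-04,  1.99556610e-01,  9.79885877e-01, -8.66370842e-04]), 'contact_force': array([-0.14505467, -0.94451289,  0.81715385]), 'moment': array([-0.00192724,  0.01112376,  0.01586092]), 'width': 0.0854926315370902}
scene [[451.86930843   0.         316.31828186]
 [  0.         451.86930843 196.13700508]
 [  0.           0.           1.        ]] [[-0.259 -0.666  0.7    1.349]
 [ 0.966 -0.17   0.196  0.149]
 [-0.012  0.726  0.687  0.844]
 [ 0.     0.     0.     1.   ]]
top [[504.14501992   0.         315.36498629]
 [  0.         504.14501992 198.01258609]
 [  0.           0.           1.        ]] [[-0.002  0.992 -0.129  0.446]
 [-1.    -0.003 -0.002 -0.056]
 [-0.002  0.129  0.992  1.563]
 [ 0.     0.     0.     1.   ]]
```

View pics/scene0.png

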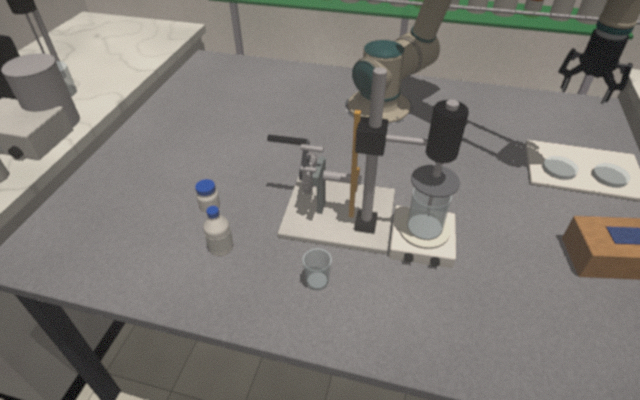

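View pics/top0.png

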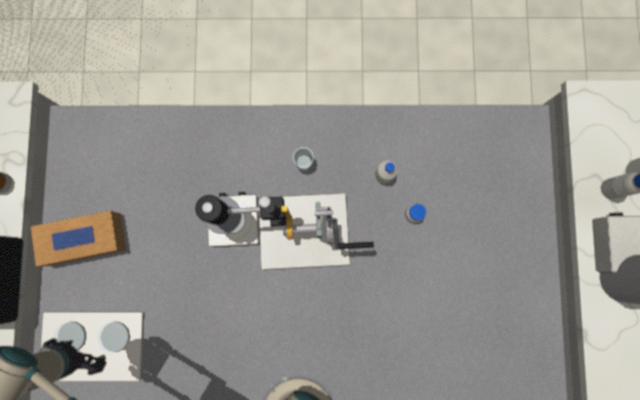

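The scene view shows the stand at about (340,200), with the handle at (287,139), the column at (372,150) and the beaker at (430,210). In the top view, stand y runs to image left (world +y), the handle is at (357,245) and the plate's corners are near (260,195), (346,194), (350,266) and (262,269). I'll enlarge both.

Run:
```python
from h import *
t=cv2.imread('pics/top0.png')[180:280,195:385]; s=cv2.imread('pics/scene0.png')[90:250,260:470]
a=cv2.resize(t,None,fx=4,fy=4,interpolation=3);cv2.imwrite('pics/tc.png',a)
b=cv2.resize(s,None,fx=3.7,fy=3.7,interpolation=3);cv2.imwrite('pics/sc.png',b)
d=np.load('pics/top0.npz')
for u,v in[(290,260),(340,200),(340,260),(265,245),(230,240),(357,245),(370,245),(340,245)]:print(u,v,world(d,u,v).round(4))
```

```text
290 260 [0.4564 0.025  0.0212]
340 200 [ 0.6389 -0.1281  0.0261]
340 260 [ 0.456  -0.1267  0.0217]
265 245 [0.5021 0.102  0.0158]
230 240 [0.5166 0.2056 0.0382]
357 245 [ 0.4951 -0.1654  0.1905]
370 245 [ 0.4953 -0.2013  0.1846]
340 245 [ 0.4956 -0.1197  0.1825]
```

View pics/tc.png

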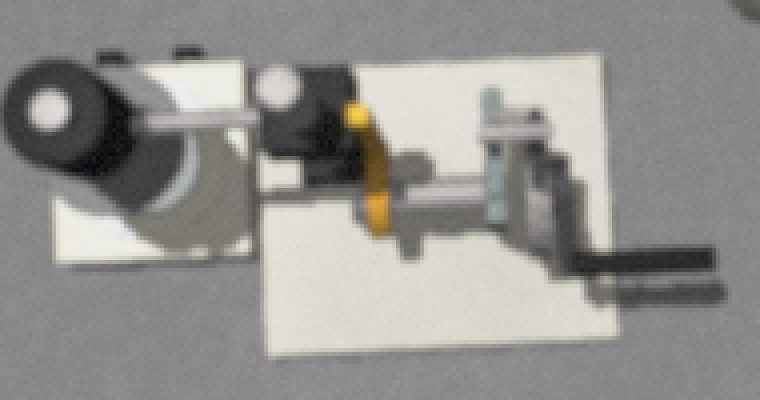

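View pics/sc.png

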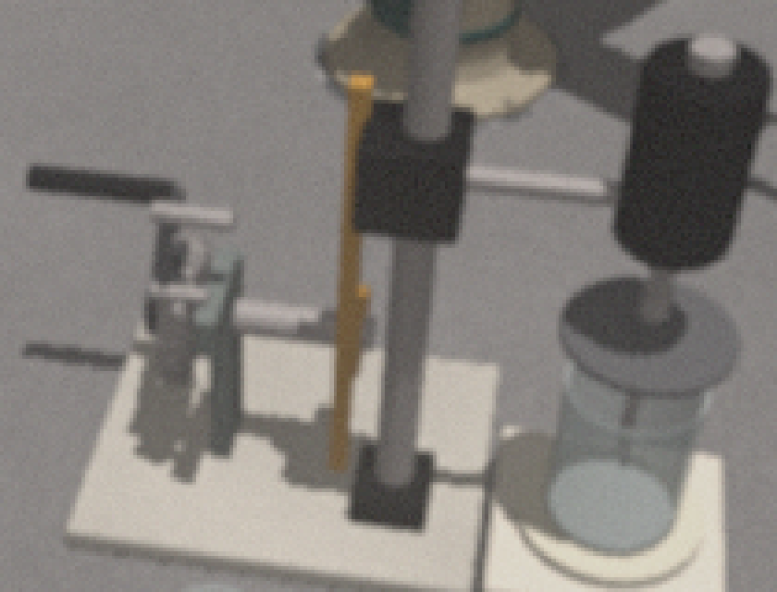

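```bash
cat >> h.py <<'E'
def atz(d,u,v,z):
    K=d['intrinsics'];T=d['world_from_camera']
    r=T[:3,:3]@np.array([(u-K[0,2])/K[0,0],-(v-K[1,2])/K[1,1],-1]);o=T[:3,3];return o+r*(z-o[2])/r[2]
E
python3 - <<'E'
from h import *
from scipy.optimize import least_squares
t=np.load('pics/top0.npz');s=np.load('pics/scene0.npz')
tc=lambda a,b:(195+a/4-.4,180+b/4-.4); sc=lambda a,b:(260+a/3.7-.4,90+b/3.7-.4)
for n,c in(('br',(602,54)),('bl',(618,337)),('tl',(267,355))):print(n,atz(t,*tc(*c),.02).round(4))
print('scene corner',atz(s,*sc(68,535),.02).round(4),atz(s,*sc(497,365),.02).round(4))
print('bar top',atz(t,*tc(515,130),.229).round(4),'scene',atz(s,*sc(192,213),.2355).round(4), 'z',world(s,*sc(192,213)),world(t,*tc(515,130)))
print('pivot scene',atz(s,*sc(178,293),.184).round(4),world(s,*sc(178,293)))
print('coltop',atz(t,*tc(277,88),.44).round(4))
# handle
for c in((590,262),(650,260),(710,258)):print('h',world(t,*tc(*c)).round(4))
for c in((40,178),(100,184),(150,189)):print('hs',world(s,*sc(*c)).round(4))
E
```

```text
br [ 0.6611 -0.1444  0.02  ]
bl [ 0.4443 -0.1543  0.02  ]
tl [0.4314 0.1119 0.02  ]
scene corner [ 0.6638 -0.1413  0.02  ] [0.4285 0.1092 0.02  ]
bar top [ 0.5812 -0.074   0.229 ] scene [ 0.5798 -0.0754  0.2355] z [ 0.58115969 -0.07502599  0.23661228] [ 0.5803592  -0.07391208  0.23687427]
pivot scene [ 0.5946 -0.0813  0.184 ] [ 0.59831165 -0.08013117  0.18725805]
coltop [0.5838 0.0624 0.44  ]
h [ 0.4951 -0.1252  0.1861]
h [ 0.4963 -0.1659  0.188 ]
h [ 0.4976 -0.2068  0.1872]
hs [ 0.5034 -0.2026  0.1848]
hs [ 0.4986 -0.1622  0.1837]
hs [ 0.4992 -0.1274  0.1862]
```

```bash
cat >> h.py <<'E'
from scipy.spatial.transform import Rotation as R
YAW=.047; O=np.array([.551,-.089,0.]); Rs=R.from_euler('z',YAW).as_matrix()
def w(p): return O+Rs@np.array(p)           # stand -> world
def st(p): return Rs.T@(np.array(p)-O)      # world -> stand
# target tool: z down, y along stand x (x along stand y)
def Rt(tilt=0): return Rs@R.from_euler('y',tilt).as_matrix()@np.array([[0,1,0],[1,0,0],[0,0,-1.]])
def cur():
    s=manip.get_state();q=s['ee_rot'];return s,R.from_quat([q[1],q[2],q[3],q[0]]).as_matrix()
def row(p,Rg=None):
    s,Rc=cur();Rg=Rt() if Rg is None else Rg
    return np.r_[Rc.T@(np.array(p)-s['position']),R.from_matrix(Rc.T@Rg).as_rotvec(degrees=True)].round(4)
E
python3 - <<'E'
from h import *
print(row([.40,.0,.29]),row([.5,-.075,.29]));s,Rc=cur();print(Rc.round(3))
t=np.load('pics/top0.npz');tc=lambda a,b:(195+a/4-.4,180+b/4-.4)
for c in((357,115),(380,215),(310,100),(50,110),(520,90),(495,200)):print(world(t,*tc(*c)).round(3),st(world(t,*tc(*c))).round(3))
E
```

```text
[-3.68200e-01 -4.18200e-01 -5.89000e-02 -9.17000e-02  4.27000e-02
  6.42853e+01] [-4.89600e-01 -4.48100e-01 -5.88000e-02 -9.17000e-02  4.27000e-02
  6.42853e+01]
[[-0.92   0.391 -0.001]
 [ 0.391  0.92  -0.001]
 [ 0.    -0.002 -1.   ]]
[0.579 0.024 0.345] [0.033 0.111 0.345]
[0.529 0.019 0.159] [-0.017  0.109  0.159]
[0.583 0.048 0.387] [0.039 0.136 0.387]
[0.577 0.2   0.391] [0.04  0.288 0.391]
[ 0.633 -0.081  0.02 ] [0.083 0.004 0.02 ]
[ 0.538 -0.061  0.178] [-0.012  0.029  0.178]
```

```bash
python3 -m crank '[[-0.03,-0.03,-0.03,0,0,6],[-0.07,-0.08,-0.059,0,0,16],[-0.11,-0.125,-0.059,0,0,26],[-0.15,-0.17,-0.059,0,0,35],[-0.19,-0.216,-0.059,0,0,44],[-0.23,-0.262,-0.059,0,0,53],[-0.27,-0.307,-0.059,0,0,60],[-0.31,-0.352,-0.059,0,0,64.3],[-0.35,-0.397,-0.059,0,0,64.3],[-0.368,-0.418,-0.059,0,0,64.3],[-0.41,-0.43,-0.059,0,0,64.3],[-0.45,-0.44,-0.059,0,0,64.3],[-0.49,-0.448,-0.059,0,0,64.3],[-0.49,-0.448,-0.059,0,0,64.3],[-0.49,-0.448,-0.059,0,0,64.3]]' 0 20
python3 - <<'E'
from h import *
print(row([.53,-.075,.222]));d=snap('scene','s1');x=d['frame'][40:250,230:470];cv2.imwrite('pics/s1c.png',cv2.resize(x,None,fx=2.8,fy=2.8,interpolation=3))
E
```

```text
clock: 1.98
position: [0.4996, -0.0747, 0.2895]
ee_rot: [-0.001, 0.69, 0.723, -0.001]
contact_force: [-0.5, -0.1, -0.6]
width: -0.0001
[-0.0017  0.0305  0.0674 -0.1738  0.0209 -0.0229]
```

View pics/s1c.png

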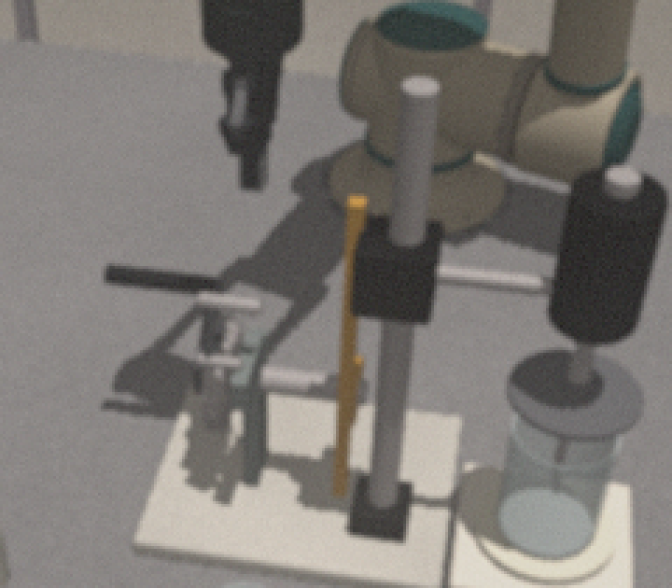

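The gripper is shut and hangs at (250,130). The pawl bar is at (228,300) and still leans to -x. Next I go down beside the bar and push it.

```bash
python3 -m crank '[[0,0.03,0.03,0,0,0],[0,0.03,0.067,0,0,0],[0,0.03,0.067,0,0,0],[0,0.04,0.067,0,0,0],[0,0.05,0.067,0,0,0],[0,0.058,0.067,0,0,0],[0,0.066,0.067,0,0,0],[0,0.074,0.067,0,0,0],[0,0.08,0.067,0,0,0],[0,0.086,0.067,0,0,0],[0,0.092,0.067,0,0,0],[0,0.098,0.067,0,0,0],[0,0.098,0.067,0,0,0]]'
python3 - <<'E'
from h import *
d=snap('top','t2');s=manip.get_state();print(s['contact_force'],proj(d,w([.072,.012,.229])),proj(d,w([.026,.012,.229])))
x=d['frame'][180:280,260:400];cv2.imwrite('pics/t2c.png',cv2.resize(x,None,fx=4,fy=4,interpolation=3))
E
python3 -m crank '[[0,-0.02,0,0,0,0],[0,-0.05,-0.02,0,0,0],[0,-0.08,-0.06,0,0,0],[0.0,-0.098,-0.09,0,0,0],[0.0,-0.098,-0.09,0,0,0],[0.0,-0.098,-0.09,0,0,0]]' 0.6
python3 - <<'E'
from h import *
d=snap('scene','s3');x=d['frame'][40:250,230:470]
d=snap('top','t3');y=d['frame'][175:285,200:390]
x=cv2.resize(x,(400,350),interpolation=3);y=cv2.resize(y,(400,232),interpolation=3)
c=np.zeros((582,400,3),np.uint8);c[:350]=x;c[350:]=y
cv2.imwrite('pics/c3.png',cv2.resize(c,None,fx=1,fy=1))
E
```

```text
clock: 3.65
position: [0.5976, -0.0699, 0.2225]
ee_rot: [-0.001, 0.69, 0.724, -0.001]
contact_force: [0.2, -0.1, -1.5]
width: -0.0004
[-0.77037914 -0.28714108  0.29322283] (np.float64(323.13449060548135), np.float64(196.7407833544051)) (np.float64(324.02443303566395), np.float64(213.8767295095849))
clock: 4.45
position: [0.4995, -0.0743, 0.3121]
ee_rot: [-0.001, 0.69, 0.724, -0.001]
contact_force: [0.6, -0.6, -0.6]
width: 0.0515
```

View pics/c3.png

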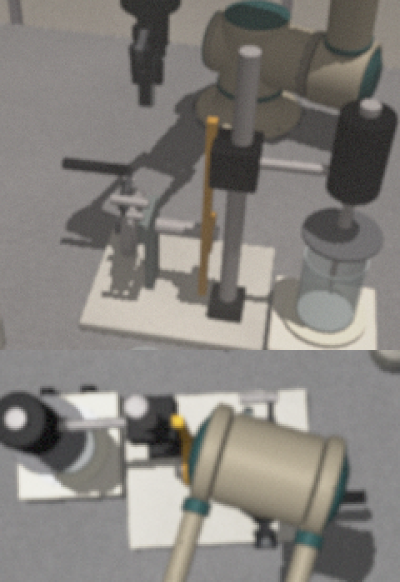

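The bar now lies at its far stop: top view (322.6,197.3) against (323,197) predicted. Next I grasp the handle.

Run:
```python
from h import *
print(row([.497,-.172,.24]),row([.497,-.172,.160]))
```

```text
[-0.0976 -0.0067  0.0712 -0.2907 -0.02    0.0152] [-0.0976 -0.0063  0.1512 -0.2907 -0.02    0.0152]
```

```bash
python3 -m crank '[[-0.05,-0.006,0.02,0,0,0],[-0.098,-0.0065,0.05,0,0,0],[-0.098,-0.0065,0.07,0,0,0],[-0.098,-0.0065,0.09,0,0,0],[-0.098,-0.0065,0.115,0,0,0],[-0.098,-0.0065,0.14,0,0,0],[-0.098,-0.0065,0.151,0,0,0],[-0.098,-0.0065,0.151,0,0,0]]' 0.6; python3 -m crank '[[0,0,0,0,0,0],[0,0,0,0,0,0],[0,0,0,0,0,0],[0,0,0,0,0,0],[0,0,0,0,0,0],[0,0,0,0,0,0]]' 0 30
python3 - <<'E'
from h import *
s,Rc=cur();print(s['contact_force'],s['moment'],st(s['position']),st(s['position']-.019*-Rc[:,2]*-1))
d=snap('scene','s4');x=d['frame'][40:250,230:400];cv2.imwrite('pics/s4c.png',cv2.resize(x,None,fx=2.5,fy=2.5,interpolation=3))
E
```

```text
clock: 5.55
position: [0.4964, -0.1721, 0.159]
ee_rot: [-0.003, 0.69, 0.724, -0.002]
contact_force: [-0.4, -0.1, 0.9]
width: 0.0514
clock: 6.3
position: [0.4945, -0.1725, 0.1598]
ee_rot: [-0.004, 0.69, 0.724, -0.004]
contact_force: [-6.0, -1.3, 3.2]
width: 0.017
[-6.03632342 -1.33402922  3.16312937] [-0.11981166  0.89336712  0.01986016] [-0.06038133 -0.0807459   0.15978798] [-0.06017167 -0.08076017  0.17878682]
```

View pics/s4c.png

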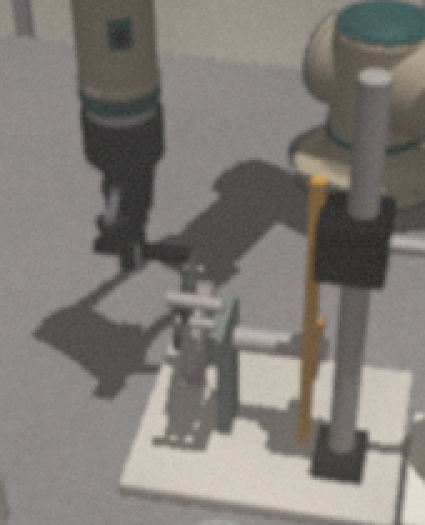

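Grip holds: width 17 mm, and the handle lies 75.5 mm from the axis, as it should. Now I turn along the arc to just before the earliest contact.

```bash
cat >> h.py <<'E'
O[:]=[.5485,-.0885,0]
def ang():
    s,Rc=cur();g=st(s['position']-.019*Rc[:,2]);f=Rs.T@s['contact_force'];a=np.arctan2(g[0],g[2]-.13)
    t=np.array([np.cos(a),0,-np.sin(a)]);n=np.array([np.sin(a),0,np.cos(a)])
    print('wheel %.3f r %.4f  Ft %.2f Fr %.2f'%(a+.9,np.hypot(g[0],g[2]-.13),-f@t,f@n),'M',(Rs.T@s['moment']).round(2),'t',s['clock'].round(2))
    return a
def plan(*ws):
    a=ang()
    for x in ws:
        b=x-.9;p=O*0+75*np.array([np.sin(b)-np.sin(a),0,np.cos(b)-np.cos(a)])
        print(x,'dy %.1f dz %.1f mm'%(p[0],-p[2]))
E
python3 -m crank '[[0,0.0034,-0.0038,0,0,0],[0,0.0089,-0.0089,0,0,0],[0,0.0149,-0.0134,0,0,0],[0,0.0213,-0.0174,0,0,0],[0,0.028,-0.0206,0,0,0],[0,0.0351,-0.0232,0,0,0],[0,0.0423,-0.0251,0,0,0],[0,0.0497,-0.0262,0,0,0]]'
python3 - <<'E'
from h import *
plan(.86,.9,.95,1.0)
E
```

```text
clock: 7.35
position: [0.5405, -0.1702, 0.1883]
ee_rot: [-0.006, 0.69, 0.724, -0.007]
contact_force: [-9.4, -0.8, 7.9]
width: 0.0169Traceback (most recent call last):
  File "<stdin>", line 2, in <module>
  File "h.py", line 33, in plan
    a=ang()
  File "h.py", line 30, in ang
    print('wheel %.3f r %.4f  Ft %.2f Fr %.2f'%(a+.9,np.hypot(g[0],g[2]-.13),-f@t,f@n),'M',(Rs.T@s['moment']).round(2),'t',s['clock'].round(2))
                                                                                                                           ^^^^^^^^^^^^^^^^
AttributeError: 'float' object has no attribute 'round'
```

```bash
sed -i "s/s\['clock'\].round(2)/s['clock']/" h.py
python3 - <<'E'
from h import *
plan(.86,.9,.95,1.0)
E
```

```text
wheel 0.752 r 0.0782  Ft 8.15 Fr 9.18 M [0.   2.   0.04] t 7.35
0.86 dy 8.0 dz -0.8 mm
0.9 dy 11.0 dz -0.8 mm
0.95 dy 14.8 dz -0.7 mm
1.0 dy 18.5 dz -0.4 mm
```

```bash
sed -i "s/O\[:\]=.*/O[:]=[.550,-.0885,0]/; s/g\[2\]-.13\b/g[2]-.1335/g" h.py
python3 - <<'E'
from h import *
plan(.8,.85,.9,.95,1.0,1.05)
E
```

```text
wheel 0.726 r 0.0750  Ft 7.90 Fr 9.39 M [0.   2.   0.04] t 7.35
0.8 dy 5.5 dz -0.8 mm
0.85 dy 9.3 dz -1.0 mm
0.9 dy 13.0 dz -1.1 mm
0.95 dy 16.8 dz -1.0 mm
1.0 dy 20.5 dz -0.8 mm
1.05 dy 24.2 dz -0.3 mm
```

```bash
python3 -m crank '[[0,0.0055,-0.0008,0,0,0],[0,0.0093,-0.001,0,0,0],[0,0.013,-0.0011,0,0,0],[0,0.0168,-0.001,0,0,0],[0,0.0205,-0.0008,0,0,0],[0,0.0205,-0.0008,0,0,0]]'
python3 - <<'E'
from h import *
plan(1,1.04,1.07,1.1,1.13)
E
```

```text
clock: 8.1
position: [0.5587, -0.1692, 0.1908]
ee_rot: [-0.008, 0.689, 0.724, -0.009]
contact_force: [-8.5, -1.2, 7.7]
width: 0.0167
wheel 0.970 r 0.0765  Ft 9.04 Fr 7.10 M [-0.04  1.84 -0.01] t 8.1
1 dy 2.2 dz 0.2 mm
1.04 dy 5.2 dz 0.5 mm
1.07 dy 7.4 dz 0.9 mm
1.1 dy 9.7 dz 1.3 mm
1.13 dy 11.9 dz 1.8 mm
```

```bash
A='import sys
from h import *
a=ang();plan(a+.9+.06,a+.9+.12)'; echo "$A">a.py
python3 -m crank '[[0,0.003,0.0003,0,0,0],[0,0.0052,0.0005,0,0,0],[0,0.0074,0.0009,0,0,0],[0,0.0074,0.0009,0,0,0]]' | tail -2; python3 a.py; python3 -m crank '[[0,0.003,0.0003,0,0,0],[0,0.0052,0.0006,0,0,0],[0,0.0074,0.0012,0,0,0],[0,0.0074,0.0012,0,0,0]]' | tail -2; python3 a.py
```

```text
contact_force: [-9.0, -1.4, 3.6]
width: 0.0166
wheel 1.030 r 0.0769  Ft 9.48 Fr 2.38 M [-0.16  1.82  0.03] t 8.6
wheel 1.030 r 0.0769  Ft 9.48 Fr 2.38 M [-0.16  1.82  0.03] t 8.6
1.0897526302735019 dy 4.4 dz 0.7 mm
1.1497526302735017 dy 8.8 dz 1.7 mm
contact_force: [-8.9, -1.5, 4.2]
width: 0.0166
wheel 1.091 r 0.0773  Ft 9.64 Fr 2.41 M [-0.18  1.75 -0.02] t 9.1
wheel 1.091 r 0.0773  Ft 9.64 Fr 2.41 M [-0.18  1.75 -0.02] t 9.1
1.1505110699534824 dy 4.4 dz 1.0 mm
1.2105110699534825 dy 8.7 dz 2.2 mm
```

```bash
python3 -m crank '[[0,0.003,0.0006,0,0,0],[0,0.0052,0.0012,0,0,0],[0,0.0074,0.0018,0,0,0],[0,0.0074,0.0018,0,0,0]]' | tail -2; python3 a.py
python3 - <<'E'
from h import *
d=snap('scene','s5');x=d['frame'][110:250,390:480];a=cv2.resize(x,None,fx=4,fy=4,interpolation=3)
x=np.load('pics/scene0.npz')['frame'][110:250,390:480];b=cv2.resize(x,None,fx=4,fy=4,interpolation=3)
cv2.imwrite('pics/s5c.png',np.hstack([b,a]))
E
```

```text
contact_force: [-7.2, -2.0, 4.1]
width: 0.0169
wheel 1.156 r 0.0778  Ft 8.09 Fr 2.16 M [-0.14  1.68  0.04] t 9.6
wheel 1.156 r 0.0778  Ft 8.09 Fr 2.16 M [-0.14  1.68  0.04] t 9.6
1.216410757700492 dy 4.3 dz 1.3 mm
1.276410757700492 dy 8.5 dz 2.8 mm
```

View pics/s5c.png

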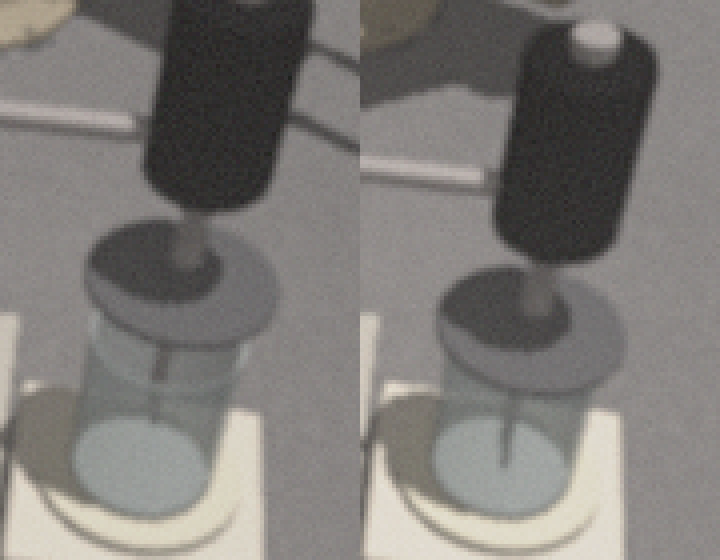

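The lid, now at (530,330) in the right half, has come down about 35 mm. It hides the rim, so contact must be close. I go on in small steps, watching the force.

```bash
python3 -m crank '[[0,0.0025,0.0007,0,0,0],[0,0.0045,0.0013,0,0,0],[0,0.006,0.0018,0,0,0],[0,0.006,0.0018,0,0,0]]' | tail -2; python3 a.py;python3 -m crank '[[0,0.0025,0.0007,0,0,0],[0,0.0045,0.0014,0,0,0],[0,0.006,0.002,0,0,0],[0,0.006,0.002,0,0,0]]' | tail -2; python3 a.py
```

```text
contact_force: [-8.3, -0.0, 4.0]
width: 0.0171
wheel 1.202 r 0.0780  Ft 9.09 Fr 1.31 M [-0.11  1.7   0.06] t 10.15
wheel 1.202 r 0.0780  Ft 9.09 Fr 1.31 M [-0.11  1.7   0.06] t 10.15
1.2619898666430813 dy 4.3 dz 1.5 mm
1.3219898666430812 dy 8.4 dz 3.2 mm
contact_force: [-7.5, 0.0, 4.2]
width: 0.0167
wheel 1.248 r 0.0783  Ft 8.45 Fr 1.45 M [-0.16  1.72  0.04] t 10.65
wheel 1.248 r 0.0783  Ft 8.45 Fr 1.45 M [-0.16  1.72  0.04] t 10.65
1.3081105023280253 dy 4.2 dz 1.7 mm
1.3681105023280251 dy 8.3 dz 3.6 mm
```

```bash
cat > a.py <<'E'
from h import *
fs=[]
for i in range(3): 
    viewer.get_image('top'); s=manip.get_state(); a0=None; fs.append(s['contact_force'])
print('meanF',(Rs.T@np.mean(fs,0)).round(2)); a=ang()
b=a+.07;print('next .07: dy %.2f dz %.2f'%(75*(np.sin(b)-np.sin(a)),-75*(np.cos(b)-np.cos(a))))
E
for i in 1; do python3 -m crank '[[0,0.0025,0.001,0,0,0],[0,0.004,0.0016,0,0,0],[0,0.005,0.002,0,0,0],[0,0.005,0.002,0,0,0]]' | tail -2; python3 a.py;python3 -m crank '[[0,0.0025,0.001,0,0,0],[0,0.004,0.0017,0,0,0],[0,0.005,0.0022,0,0,0],[0,0.005,0.0022,0,0,0]]' | tail -2; python3 a.py; done
```

```text
contact_force: [-10.3, -2.2, 6.1]
width: 0.0166
meanF [-9.85 -1.23  6.16]
wheel 1.270 r 0.0783  Ft 11.10 Fr 2.45 M [-0.08  2.08  0.06] t 11.3
next .07: dy 4.82 dz 2.07
contact_force: [-10.7, -1.3, 7.9]
width: 0.0167
meanF [-11.11  -0.65   8.15]
wheel 1.287 r 0.0784  Ft 12.75 Fr 3.36 M [-0.09  2.23 -0.  ] t 11.95
next .07: dy 4.79 dz 2.15
```

Contact shows: Ft has risen 4.4 N over the 9 N baseline, which is about 11 N on the lid, and the travel since touching agrees. One small nudge more.

```bash
python3 -m crank '[[0,0.0025,0.001,0,0,0],[0,0.0043,0.0019,0,0,0],[0,0.0043,0.0019,0,0,0],[0,0.0043,0.0019,0,0,0]]' | tail -2; python3 a.py
```

```text
contact_force: [-10.8, -1.7, 7.5]
width: 0.017
meanF [-10.64  -1.01   7.29]
wheel 1.295 r 0.0784  Ft 12.36 Fr 3.10 M [-0.1   2.16 -0.  ] t 12.6
next .07: dy 4.77 dz 2.19
```

```bash
python3 -m crank '[[0,0,0,0,0,0],[0,0,0,0,0,0],[0,0,0,0,0,0]]' | tail -2; python3 a.py;  python3 -m crank '[[0,0,0,0,0,0],[0,0,0,0,0,0],[0,0,0,0,0,0]]' 0.5| tail -2; python3 a.py; python3 -m crank '[[0,0,-0.03,0,0,0],[0,0,-0.06,0,0,0],[0,0,-0.1,0,0,0],[0,0,-0.12,0,0,0],[0,0,-0.12,0,0,0]]' ;python3 - <<'E'
from h import *
t=snap('top','t6');d=snap('scene','s6')
x=d['frame'][60:260,240:480]
cv2.imwrite('pics/s6c.png',cv2.resize(x,None,fx=3,fy=3,interpolation=3))
print('pred handle', proj(d,w([.075*np.sin(.395),-.075,.13+.075*np.cos(.395)])))
print(row([.68,-.072,.30]),row([.68,-.072,.222]))
E
```

```text
contact_force: [-5.5, -1.0, -0.1]
width: 0.0168
meanF [-5.24 -0.78 -0.17]
wheel 1.287 r 0.0785  Ft 5.35 Fr -1.94 M [-0.16  1.06  0.03] t 13.125
next .07: dy 4.79 dz 2.15
contact_force: [-0.0, -0.4, -0.6]
width: 0.0427
meanF [0.01 0.   0.21]
wheel 1.291 r 0.0787  Ft 0.05 Fr 0.55 M [ 0.04 -0.06 -0.03] t 13.65
next .07: dy 4.78 dz 2.17
clock: 14.28
position: [0.5924, -0.1674, 0.3088]
ee_rot: [-0.023, 0.688, 0.725, -0.028]
contact_force: [0.1, -0.2, -1.4]
width: 0.0428
pred handle (np.float64(275.23980871832265), np.float64(154.86156023414625))
[ 9.0300e-02  9.3900e-02 -1.3000e-03 -4.4177e+00  1.2650e-01  2.4450e-01] [ 0.0905  0.0999  0.0765 -4.4177  0.1265  0.2445]
```

View pics/s6c.png

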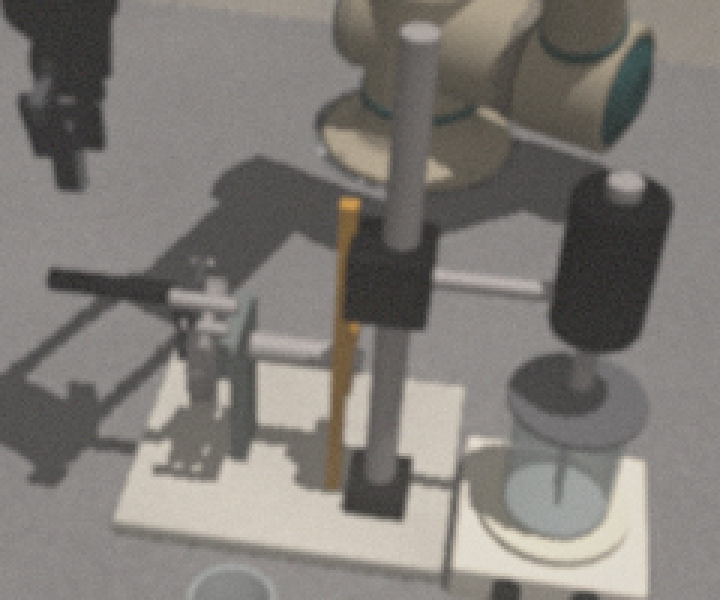

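Lid on the beaker. The handle is at (276.7,154) in full-frame pixels, where predicted for wheel 1.29. The wheel stayed put on release. The bar is still thrown. Next I go round to the +x side and push the bar back.

```bash
python3 -m crank '[[0.02,0.02,-0.001,-1.5,0,0],[0.045,0.05,-0.001,-3,0,0],[0.07,0.075,-0.001,-4.4,0.1,0.2],[0.09,0.094,-0.001,-4.4,0.1,0.2],[0.09,0.094,-0.001,-4.4,0.1,0.2],[0.09,0.096,0.03,-4.4,0.1,0.2],[0.0905,0.099,0.06,-4.4,0.1,0.2],[0.0905,0.1,0.0765,-4.4,0.1,0.2],[0.0905,0.1,0.0765,-4.4,0.1,0.2]]' 0 20
python3 - <<'E'
from h import *
print(row([.64,-.074,.222]),row([.611,-.075,.222]))
E
```

```text
clock: 15.5
position: [0.6793, -0.0722, 0.2206]
ee_rot: [-0.001, 0.69, 0.724, -0.001]
contact_force: [-0.4, -0.5, 0.0]
width: -0.0002
[ 1.000e-04 -3.930e-02 -1.300e-03 -1.934e-01 -5.200e-03  2.100e-02] [ 0.0004 -0.0683 -0.0012 -0.1934 -0.0052  0.021 ]
```

```bash
python3 -m crank '[[0,-0.015,-0.001,0,0,0],[0,-0.03,-0.001,0,0,0],[0,-0.038,-0.001,0,0,0],[0,-0.044,-0.001,0,0,0],[0,-0.05,-0.001,0,0,0],[0,-0.056,-0.001,0,0,0],[0,-0.06,-0.001,0,0,0],[0,-0.064,-0.001,0,0,0],[0,-0.068,-0.001,0,0,0],[0,-0.068,-0.001,0,0,0]]'
python3 - <<'E'
from h import *
d=snap('scene','s7')
x=d['frame'][90:220,250:390]
cv2.imwrite('pics/s7c.png',cv2.resize(x,None,fx=4.5,fy=4.5,interpolation=3))
for a in(-.45,-.2,0,.1,.5):print(a,np.round(proj(d,w([.048+.05*np.sin(a),.014,.184+.05*np.cos(a)])),1))
E
```

```text
clock: 16.75
position: [0.6104, -0.0754, 0.221]
ee_rot: [-0.002, 0.69, 0.724, -0.002]
contact_force: [-0.0, -0.2, 0.0]
width: 0.0
-0.45 [313.  148.5]
-0.2 [311.8 150.3]
0 [310.8 152.7]
0.1 [310.3 154.1]
0.5 [308.4 161.6]
```

View pics/s7c.png

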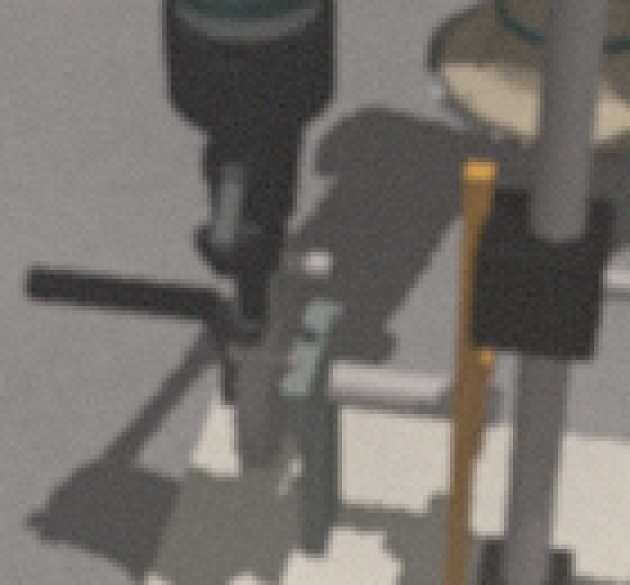

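The bar's end shows at (320,148) full-frame. That height matches "pawl in" (148.5), not the top of its swing (152.7). I back off and check with a clear view.

```bash
python3 -m crank '[[0,0.03,0,0,0,0],[0,0.06,0,0,0,0],[0,0.06,-0.05,0,0,0],[0,0.06,-0.1,0,0,0],[-0.05,0.05,-0.1,0,0,0],[-0.1,0.0,-0.1,0,0,0],[-0.15,-0.05,-0.1,0,0,0],[-0.18,-0.1,-0.1,0,0,0],[-0.2,-0.16,-0.1,0,0,0],[-0.21,-0.21,-0.1,0,0,0],[-0.21,-0.22,-0.1,0,0,0],[-0.21,-0.22,-0.1,0,0,0]]'
python3 - <<'E'
from h import *
d=snap('scene','s8');t=snap('top','t8')
x=cv2.resize(d['frame'][110:250,255:465],None,fx=3,fy=3,interpolation=3)
y=cv2.resize(t['frame'][190:245,195:385],(630,182),interpolation=3)
cv2.imwrite('pics/c8.png',np.vstack([x,y]))
for a in(-.45,-.2,.5):
  P=w([.048+.05*np.sin(a),.014,.184+.05*np.cos(a)]);u,v=np.round(proj(d,P),1);p,q=np.round(proj(t,P),1);print(a,u,v,p,q,'crop',(u-255)*3,(v-110)*3,(p-195)*3.3,420+(q-190)*3.3)
E
```

```text
clock: 18.3
position: [0.4015, -0.2957, 0.3223]
ee_rot: [-0.001, 0.691, 0.723, -0.001]
contact_force: [0.4, 0.8, 0.4]
width: 0.0002
-0.45 313.0 148.5 323.1 214.2 crop 174.0 115.5 422.7300000000001 499.85999999999996
-0.2 311.8 150.3 322.9 209.6 crop 170.40000000000003 120.90000000000003 422.0699999999999 484.67999999999995
0.5 308.4 161.6 322.2 197.2 crop 160.19999999999993 154.79999999999998 419.75999999999993 443.76
```

View pics/c8.png

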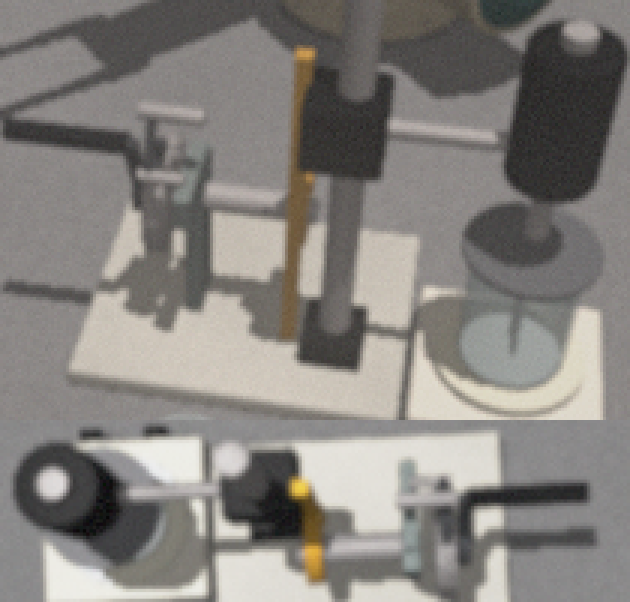

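Pawl bar is back in: crop (427,498) against (423,500) predicted. A quick depth check of the spring compression, comparing lid drop with head drop:

Run:
```python
from h import *
def cloud(d):
    K=d['intrinsics'];T=d['world_from_camera'];r=d['range_z'];v,u=np.mgrid[:400,:640]
    p=np.stack([(u-K[0,2])/K[0,0]*r,-(v-K[1,2])/K[1,1]*r,-r,np.ones_like(r)],-1)@T.T
    p=p[...,:3][r>0];return (p-O)@Rs
def zpk(p,c,r0,r1,lo,hi):
    q=np.hypot(p[:,0]-c[0],p[:,1]-c[1]);m=(q<r1)&(q>r0)&(p[:,2]>lo)&(p[:,2]<hi);z=p[m,2];md=np.median(z);z=z[abs(z-md)<.004];return z.mean().round(5),z.std().round(5),len(z)
s0=np.load('pics/scene0.npz');a=cloud(s0);fs=[cloud(viewer.get_image('scene')) for _ in range(6)]
print('lid0',zpk(a,(.043,.29),0,.048,.14,.2))
for b in fs[:3]: print('lid',zpk(b,(.043,.29),0,.048,.1,.16))
b=np.vstack(fs)
for n,y0,y1,lo0,lo1 in(('rod',.19,.25,.25,.22),):
    for nm,p in(('0',a),('1',b)):
        m=(abs(p[:,0]-.043)<.02)&(p[:,1]>y0)&(p[:,1]<y1)&(p[:,2]>.2);print(n,nm,np.median(p[m,2]),p[m,2].std(),m.sum())
for nm,p in(('0',a),('1',b)):
    m=(np.hypot(p[:,0]-.043,p[:,1]-.29)<.04)&(p[:,2]>.25);z=p[m,2];print('motor',nm,np.percentile(z,[50,80,90,95]).round(4),m.sum())
print(manip.get_state()['clock'])
```

```text
lid0 (np.float64(0.19728), np.float64(0.0012), 902)
lid (np.float64(0.15874), np.float64(0.00102), 559)
lid (np.float64(0.15878), np.float64(0.00099), 569)
lid (np.float64(0.15866), np.float64(0.00101), 514)
rod 0 0.2953794346573621 0.003514709293856867 208
rod 1 0.2568591543744576 0.0035010665729645735 1174
motor 0 [0.3415 0.3756 0.3769 0.3819] 2074
motor 1 [0.3126 0.3372 0.3385 0.3455] 10081
18.7
```

Run:
```python
from h import *
def cloud(d):
    K=d['intrinsics'];T=d['world_from_camera'];r=d['range_z'];v,u=np.mgrid[:400,:640]
    p=np.stack([(u-K[0,2])/K[0,0]*r,-(v-K[1,2])/K[1,1]*r,-r,np.ones_like(r)],-1)@T.T
    return (p[...,:3][r>0]-O)@Rs
def lid(p,c):
    m=(np.hypot(p[:,0]-.043,p[:,1]-.29)<.044)&(p[:,0]>.055)&(abs(p[:,2]-c)<.006);z=p[m,2];return np.median(z),z.std(),m.sum()
def rod(p): m=(abs(p[:,0]-.043)<.02)&(p[:,1]>.19)&(p[:,1]<.25)&(p[:,2]>.2);return np.median(p[m,2]),np.mean(p[m,2])
def mot(p): m=(np.hypot(p[:,0]-.043,p[:,1]-.29)<.04)&(p[:,2]>.25);return np.percentile(p[m,2],[80,90])
for f in('scene0','s1','s3'):
    p=cloud(np.load(f'pics/{f}.npz'));print(f,lid(p,.199),rod(p),mot(p))
for f in('s5','s6','s8'):
    p=cloud(np.load(f'pics/{f}.npz'));print(f,lid(p,.16 if f!='s5' else .164),rod(p),mot(p))
```

```text
scene0 (np.float64(0.1973366385645819), np.float64(0.0010902734710281955), np.int64(302)) (np.float64(0.2953794346573621), np.float64(0.29456789591084165)) [0.37555257 0.37690236]
s1 (np.float64(0.1972467912653295), np.float64(0.0012114740626347085), np.int64(308)) (np.float64(0.29525906035683386), np.float64(0.2946796281154811)) [0.37558205 0.37689768]
s3 (np.float64(0.19751870943285987), np.float64(0.001202258836108086), np.int64(306)) (np.float64(0.29499355025465124), np.float64(0.2940187343389044)) [0.37556411 0.37690262]
s5 (np.float64(0.16261210172529508), np.float64(0.0012079853268631502), np.int64(296)) (np.float64(0.26070420576750425), np.float64(0.26002028122136694)) [0.34117723 0.34240344]
s6 (np.float64(0.15967326992101802), np.float64(0.0012580489317581948), np.int64(292)) (np.float64(0.25703040953161144), np.float64(0.25603005791678335)) [0.33715124 0.33854136]
s8 (np.float64(0.1596341801002842), np.float64(0.001177119704568938), np.int64(294)) (np.float64(0.2567879780370294), np.float64(0.2559528087143335)) [0.33715397 0.33844822]
```

```bash
python3 -c "
from h import *
print(job.sign_off(), manip.get_state()['clock'])"
```

```text
the job is handed in; nothing more can be done
the job is handed in; nothing more can be done
```

The job is handed in. I threw the pawl clear, wound the wheel back by its handle to about 1.29 rad with the lid on the beaker's rim, and let go. I then threw the pawl back into the teeth and drew the arm away, at about 19 s on the clock.

- **Pawl:** the last pictures show its bar back at the "pawl in" position, within about 1 px of where it should be.
- **Wheel and head:** between my release and the end, the head and lid heights stayed within about 0.1 mm. The handle stood where predicted.
- **Lid force:** my checks only roughly agree, and all have some uncertainty.
  - The force at the handle pointed to 9–11 N just before I relaxed the grip.
  - The turn past the touch point gave 10–13 N before relaxing and 10–11 N after.
  - The depth pictures gave 0.7–1.1 mm of spring compression, or 7–11 N.
  - My best guess is 10–11 N, slightly under the 12 N asked. I did not redo it, because that would have meant throwing the pawl and gripping the handle again.
- **Handle measurements:** the measured handle radius drifted from 75 to 78 mm, and the tool tilted about 4° while turning. Part of the turning force I felt was therefore probably friction in the grip.
- **Other objects:** the arm was never moved near the bottle, jar or cup.

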